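# Feel out the sticky spot of the slab trimmer's slide

## Task

The slab trimmer's carriage catches on dried clay hidden somewhere inside its rail. Take the carriage by its grip post and stroke it slowly along its whole travel, first until it presses gently on the left rubber stop, then right across until it presses gently on the right one, feeling for the place where it drags; then leave the carriage standing on that dragging place, so that it can be cleaned there, and let go. Leave the other things on the bench alone.

Things in the scene. Friction and masses are not known exactly. Their poses are not given: they have to be found in the camera images.
- grip (a point): On the axis of the carriage's grip post, 92 mm above the table, a good grasp point. The post: an upright black block 24 mm across the rail, 20 mm along it, from 62 mm (top of the carriage's plate) to 112 mm above the table, over the carriage's centre. Axes as rail.
- carriage: Aluminium carriage that only slides along the rail and stays where it is left: a plate 60 mm across the rail, 70 mm along it, 16 mm thick, with the post on top and a small needle arm on its far side (out to 75 mm from the rail's middle line). Origin: centre of the plate's underside, 46 mm above the table; axes as rail. It runs with a light drag of 1.5 to 2 N.
- rail: Straight aluminium rail 400 mm long, 40 wide, 26 high, on a white board on the table. Origin: centre of its underside, 18 mm above the table; y along the rail to its left end, x across to the far side; turned up to 0.35 rad. A hidden crust inside adds about 10 to 13 N of drag while the carriage's centre is within about 12 mm of it, either way; it lies somewhere in the rail's middle 100 mm.
- left_stop: End stop clamped over the rail's left (+y) end: dark steel block 56 mm across the rail, 24 along it, top 62 mm above the table; a springy bumper (5 N per mm) stands 10 mm out of it. Origin: at the bumper's free end over the rail's middle line, 44 mm above the table, 115 to 145 mm from the rail's middle. The plate meets the bumper when the carriage's origin is 35 mm from this origin.
- right_stop: The same kind of stop at the rail's right (-y) end, its bumper pointing to +y. Origin: at the bumper's free end over the rail's middle line, 44 mm above the table, 115 to 145 mm from the rail's middle. The plate meets the bumper when the carriage's origin is 35 mm from this origin along the rail.
- tile: bystander: bare fired clay tile 90 x 110 x 9 mm lying on the far part of the board. Origin: centre of its underside.
- rib: bystander: wooden rib (flat scraper) 55 x 85 x 8 mm lying on the far part of the board. Origin: centre of its underside.
- brayer: bystander: hand roller with a rubber roll and a plastic handle, about 155 mm long and 36 mm high, on the table to the right of the slide. Origin on its underside.
- wood_knife: bystander: wooden modelling spatula lying on the table to the right. Origin on its underside.
- spray_bottle: bystander: white spray bottle, 75 mm across, 206 mm high, on the table to the left. Origin: centre of its underside.
- tumbler: bystander: drinking tumbler with a lid, 79 mm across, 120 mm high, on the table to the left. Origin: centre of its underside.

How it is judged:
By the outcome, as a careful person would: the job done as asked, in the order asked, and still so for the second after the job is handed in, with the robot touching nothing.
It also fails if it takes over 58 s, if anything falls off the work surface, if the arm or the gripper's body presses on something with over 40 N, if the wrist force passes 120 N, or if a joint passes its speed limit or range.

## Robot

A 6-joint arm with a two-finger parallel gripper is mounted at the origin on the work surface. World frame = base frame: x ahead of the robot, y to its left, z up, the work surface at z = 0. Lengths are in m, angles in degrees, forces in N, time in s.
With the tool pointing down it reaches from about 0.35 to 0.875 m from the base axis. Payload 4.2 kg.
Tool frame: the origin (TCP) lies where the fingers leave the gripper's body, on its centre line; the fingertips stand 70 mm ahead of it and the grasp point (between the pads) lies 51 mm ahead of it; z points along the fingers, y is the direction in which the jaws open and shut (so a half turn about z gives the same grasp; the last joint's range is limited). The gripper opens to 87 mm and grips with 3 to 60 N. Pads are 19 mm wide; open, the fingers measure 117 mm over their backs; the gripper's body (75 mm by 190 mm) begins 51 mm behind the grasp point.
Start: joints at [89.244, 22.042, 0.453, 0, -68.411, -14.817], TCP at [0.168, 0.602, 0.292] pointing down, gripper open.
Joint ranges: [-179.83, 179.83], [-69.29, 118.12], [-61.27, 80.66], [-181.25, 117.63], [-171.15, -9.14], [-177.46, 177.46]. Speed limits (degrees/s): [159.86, 159.86, 180, 180, 180, 180].

## Interface

Orientations are given as a 3x3 rotation matrix whose columns are the frame's x, y, z axes.
In Python, from station import sense, capture, camera_model, finish_job gives the robot as it stands.
- The arm moves only by the shell command python3 -m inch 'ROWS'. ROWS is JSON, a list of rows, each an object with "hand": the closure, from 0 (fully open) to 1 (shut); "slide": the shift along the world's x, y, z in cm, a list of three; "yaw": the turn about the world's z in rad. A call has 1 to 10 rows; each row is the pose to reach, as a shift and turn from the pose commanded when the call began; what a row does not reach only later rows make up. A row lasts 1/8 s, in which the tool goes at most 62.5 mm and 10.7 degrees, less where a joint would pass 70% of its speed; a pose out of reach is approached as far as the arm can. A call with a gripper value outside its range is refused whole. The fingers move at their own pace and stop on an object; the grip force is fixed at half the most. Time passes only in rows, so rows that repeat a pose let the fingers close. It gives the time, the measured TCP pose, the force and the opening at its end, in the units of the state.
- sense(): the state, without advancing time (a new reading comes with each control period).
- capture(name): name is "scene" or "top" or "wrist"; returns the picture (384x512x3 uint8, blue, green, red); there is no depth.
- camera_model(name): a dict with "mtx" (3x3 intrinsics, pixels), "xyz" and "orientation" of the camera in the world; the wrist camera has in their place "tool_from_camera" (4x4, takes a point from camera to tool coordinates, whose origin is the TCP and whose axes are the flange's). Camera axes: x right, y up, looking along -z (the intrinsics and any distortion apply to the point x, -y, -z); pixel columns grow to the right and rows downward; lengths in m; the calibration is good to about 2 mm. The wrist camera is an equidistant fisheye: a pixel r from the principal point sees the ray r / f radians off the axis. A picture is of the moment at which its call begins: read the wrist's pose just before it. camera_model takes no time and is no camera call.
- finish_job(): hands the job in, once; it reports no verdict.
The state is a dict: "time_s": time; "joints": joint angles; "joint_velocities": joint speeds; "effort": joint torques, N m; "tcp_pos": TCP position; "ee_rot": TCP orientation; "wrist_force": force on the tool from outside, world axes, zero at the start; "moment": the same for the moment, N m; "gripper_width": opening from 0.0 (shut) to 1.0 (fully open).
Only numpy, scipy, OpenCV 4.12 (cv2) and the standard library are available. Lean on these libraries where they do the work, as an engineer would, in place of code of your own. Each camera call takes 0.05 s, during which the arm holds its last target. There are 200 camera calls.

## Working session

There is one attempt and no reset: what is moved stays moved. The work goes in short steps, Python scripts to look and compute and a shell command to move; the robot and the scene stay as the last step left them, time stands still between calls to the robot, and variables do not carry over. Pictures are saved under pics/ and viewed, about 8 in all and at most 12, crops included, and the job is handed in when it is done.

```bash
mkdir -p pics; ls; python3 - <<'E'
from station import *
import cv2,numpy as np
s=sense();print(s)
for n in("top","scene"):
    cv2.imwrite(f"pics/{n}1.png",capture(n));print(camera_model(n))
print(camera_model("wrist"))
E
```

```text
pics
{'time_s': 0.0, 'joints': array([ 8.92436551e+01,  2.20883701e+01,  3.78299635e-01, -2.81340360e-02,
       -6.84107992e+01, -1.48168529e+01]), 'joint_velocities': array([ 0.00778193, -0.10637932,  0.06174215, -0.03510614, -0.19601371,
        0.05086946]), 'effort': array([-7.63357602e-04, -3.90672612e+01,  1.87412632e+01,  4.22005981e+00,
        1.09784745e-02, -1.88041163e-04]), 'tcp_pos': array([0.16764799, 0.60161447, 0.29117674]), 'ee_rot': array([[ 9.63239631e-01, -2.68643216e-01, -4.84390360e-04],
       [-2.68643635e-01, -9.63237340e-01, -2.10332029e-03],
       [ 9.84598464e-05,  2.15612985e-03, -9.99997671e-01]]), 'wrist_force': array([ 0.76771893,  0.02479493, -0.40531308]), 'moment': array([ 0.03214092, -0.02611205,  0.02075255]), 'gripper_width': 0.9966779487872162}
{'mtx': array([[414.41431879,   0.        , 260.6081995 ],
       [  0.        , 414.41431879, 192.8273777 ],
       [  0.        ,   0.        ,   1.        ]]), 'xyz': array([ 0.40563793, -0.03753577,  1.31132689]), 'orientation': array([[-0.00258849,  0.99561786, -0.09347928],
       [-0.99986014, -
[... 279 characters left out ...]
 0.80997305]), 'orientation': array([[ 0.07561874, -0.61400194,  0.78567386],
       [ 0.99699484,  0.0332613 , -0.06996414],
       [ 0.01682558,  0.78860339,  0.61467194]])}
{'mtx': array([[297.31863964,   0.        , 257.9680878 ],
       [  0.        , 297.31863964, 194.07920773],
       [  0.        ,   0.        ,   1.        ]]), 'tool_from_camera': array([[-7.11841455e-04,  9.55266333e-01,  2.95746050e-01,
         8.13267734e-02],
       [ 9.99999674e-01,  7.92740758e-04, -1.53636319e-04,
         1.40933438e-03],
       [-3.81213551e-04,  2.95745844e-01, -9.55266586e-01,
        -9.28457536e-02],
       [ 0.00000000e+00,  0.00000000e+00,  0.00000000e+00,
         1.00000000e+00]])}
```

View pics/top1.png

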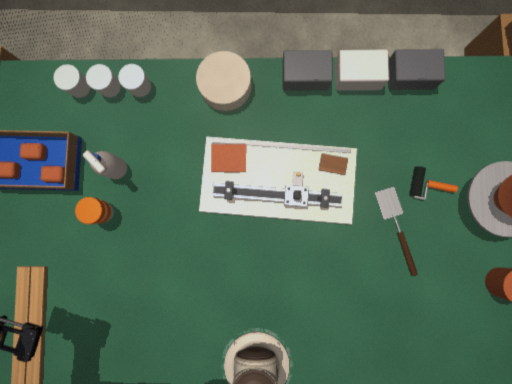

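View pics/scene1.png

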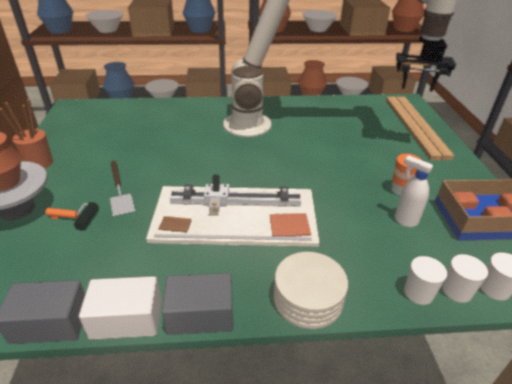

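The top view shows the rail from about (214,191) to (341,202). The stops are near (229,190) and (325,199), and the carriage post is near (297,196). I'll measure these from masks.

```bash
cat > h.py <<'E'
import numpy as np,cv2
from station import *
def ray(n,u,v,s=None):
    m=camera_model(n);K=m["mtx"];d=np.array([(u-K[0,2])/K[0,0],(v-K[1,2])/K[1,1]])
    if n=="wrist":
        r=np.hypot(*d);k=np.sin(r)/r if r>0 else 1
        d=np.array([d[0]*k,-d[1]*k,-np.cos(r)]);T=m["tool_from_camera"];R=s["ee_rot"]
        return s["tcp_pos"]+R@T[:3,3],R@T[:3,:3]@d
    return m["xyz"],m["orientation"]@np.array([d[0],-d[1],-1])
def plane(n,u,v,z,s=None):
    o,d=ray(n,u,v,s);return o+d*(z-o[2])/d[2]
E
python3 - <<'E'
from h import *
im=cv2.imread("pics/top1.png")
c=im[170:220,205:350];cv2.imwrite("pics/crop1.png",cv2.resize(c,None,fx=5.5,fy=5.5,interpolation=cv2.INTER_CUBIC))
m=(c.max(2)<70).astype(np.uint8)
n,l,st,ce=cv2.connectedComponentsWithStats(m)
for i in range(1,n):
    if st[i,4]>8:
        p=ce[i]+[205,170];print(st[i],p,plane("top",*p,.112),plane("top",*p,.062))
for p in[(214,191),(341,202)]:print(plane("top",*p,.044))
E
```

```text
[27 18  5  7 27] [233.74074074 190.96296296] [0.52403408 0.06021228 0.112     ] [0.52897002 0.0642874  0.062     ]
[89 27  5  2  9] [296.22222222 197.44444444] [ 0.5043824  -0.12126667  0.112     ] [ 0.50849906 -0.12475741  0.062     ]
[112  26   5   5  18] [319.16666667 197.94444444] [ 0.50266663 -0.18763512  0.112     ] [ 0.50671176 -0.19389277  0.062     ]
[0.53088884 0.12660902 0.044     ]
[ 0.49547386 -0.26252024  0.044     ]
```

View pics/crop1.png

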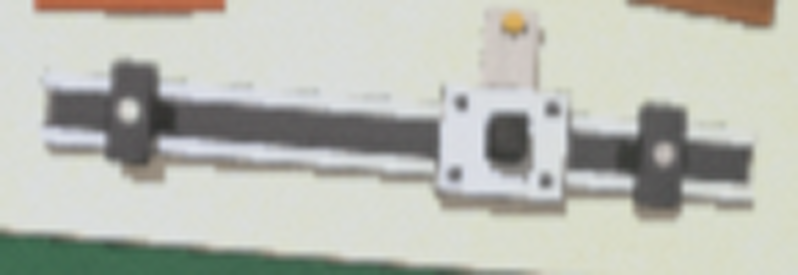

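The crop shows post top centre at crop (507,136), left stop top at (131,112) with its bumper tip at (173,118), and right stop at (660,157) with its tip at about (615,153).

```bash
python3 - <<'E'
from h import *
P=lambda x,y,z:plane("top",205+(x+.5)/5.5-.5,170+(y+.5)/5.5-.5,z)
q=dict(post=P(507,136,.112),plate=P(503,145,.062),L=P(131,112,.062),R=P(660,157,.062),Lb=P(173,118,.048),Rb=P(615,153,.048),le=P(46,110,.044),re=P(751,174,.044))
for k,v in q.items():print(k,v.round(4))
u=(q['L']-q['R'])[:2];u/=np.linalg.norm(u);a=np.arctan2(-u[0],u[1]);print("yaw",a,u)
u2=(q['le']-q['re'])[:2];print(np.linalg.norm(u2),np.arctan2(-u2[0],u2[1]))
for k in q:print(k,(q[k]-q['post'])[:2]@u, (q[k]-q['post'])[:2]@[u[1],-u[0]])
s=sense();R=s['ee_rot'];print("jaw dir ang from x",np.degrees(np.arctan2(R[1,1],R[0,1])))
print("to pre", (q['post']-s['tcp_pos'])*100)
E
```

```text
post [ 0.5135 -0.123   0.112 ]
plate [ 0.513  -0.1243  0.062 ]
L [0.5321 0.0805 0.062 ]
R [ 0.5061 -0.2102  0.062 ]
Lb [0.5301 0.0584 0.048 ]
Rb [ 0.5095 -0.1873  0.048 ]
le [0.5353 0.1299 0.044 ]
re [ 0.4978 -0.263   0.044 ]
yaw -0.08935730083994006 [0.08923843 0.99601029]
0.39463338231951234 -0.09497599207968105
post 0.0 0.0
plate -0.001348951494242759 -0.00034097007277487766
L 0.2043049462255127 0.0004042129495289454
R -0.08756691247801686 0.0004042129495289459
Lb 0.18206731470287452 0.0003436353232708021
Rb -0.0644106529195466 0.0017933365384562561
le 0.2537642783958783 -0.0008637363969855142
re -0.14086287471300404 -0.0030810478584508416
jaw dir ang from x -105.58237344073858
to pre [ 34.5806287  -72.46371624 -17.92654238]
```

```bash
python3 -m inch '[{"hand":0,"slide":[2.6,-5.5,0],"yaw":0.02},{"hand":0,"slide":[5.2,-11,0],"yaw":0.04},{"hand":0,"slide":[7.8,-16.5,0],"yaw":0.06},{"hand":0,"slide":[10.4,-22,0],"yaw":0.08},{"hand":0,"slide":[13,-27.5,0],"yaw":0.1},{"hand":0,"slide":[15.6,-33,0],"yaw":0.12},{"hand":0,"slide":[18.2,-38.5,0],"yaw":0.14},{"hand":0,"slide":[20.8,-44,0],"yaw":0.16},{"hand":0,"slide":[23.5,-49.5,0],"yaw":0.18},{"hand":0,"slide":[26.1,-55,0],"yaw":0.18}]'
python3 -m inch '[{"hand":0,"slide":[2.6,-5.5,-1]},{"hand":0,"slide":[5.2,-11,-3]},{"hand":0,"slide":[7.4,-15,-4.5]},{"hand":0,"slide":[8.4,-17.5,-6]},{"hand":0,"slide":[8.4,-17.5,-6]},{"hand":0,"slide":[8.4,-17.5,-6]},{"hand":0,"slide":[8.4,-17.5,-6]}]'
python3 - <<'E'
from h import *
s=sense();R=s['ee_rot'];a=np.degrees(np.arctan2(R[1,1],R[0,1]));print(s['joints'].round(1),a)
im=capture("wrist");cv2.imwrite("pics/w1.png",im)
import pickle;pickle.dump(s,open("s1.pkl","wb"))
E
```

```text
time_s: 1.35
tcp_pos: [0.4291, 0.0501, 0.2923]
ee_rot: [[0.996, -0.091, 0.0], [-0.091, -0.996, 0.0], [0.0, -0.0, -1.0]]
wrist_force: [0.8, 0.5, 1.5]
gripper_width: 1.002
[ 28.4   2.8 -24.8  -0.  -62.3  56.4] -95.23136608742772invalid input
```

View pics/w1.png

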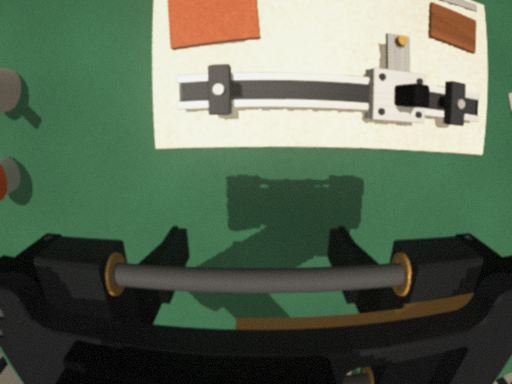

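The wrist view shows the rail level in the image, with the carriage at about (395,95). The second call was refused because yaw was missing, so I'll go on with yaw given.

```bash
python3 -m inch '[{"hand":0,"slide":[2.6,-5.5,-1],"yaw":0},{"hand":0,"slide":[5.2,-11,-3],"yaw":0},{"hand":0,"slide":[7.4,-15,-4.5],"yaw":0},{"hand":0,"slide":[8.4,-17.4,-6],"yaw":0},{"hand":0,"slide":[8.4,-17.4,-6],"yaw":0},{"hand":0,"slide":[8.4,-17.4,-6],"yaw":0},{"hand":0,"slide":[8.4,-17.4,-6],"yaw":0}]'
python3 - <<'E'
from h import *
s=sense();R=s['ee_rot'];a=np.degrees(np.arctan2(R[1,1],R[0,1]));print(s['joints'].round(1),a)
im=capture("wrist");cv2.imwrite("pics/w2.png",im)
import pickle;pickle.dump(s,open("s2.pkl","wb"))
E
```

```text
time_s: 2.28
tcp_pos: [0.5127, -0.1211, 0.2331]
ee_rot: [[0.996, -0.09, 0.001], [-0.09, -0.996, 0.0], [0.001, -0.0, -1.0]]
wrist_force: [0.9, 0.4, 0.4]
gripper_width: 1.0
[  4.4  15.5 -18.3  -0.  -56.1  80.5] -95.178301830043
```

View pics/w2.png

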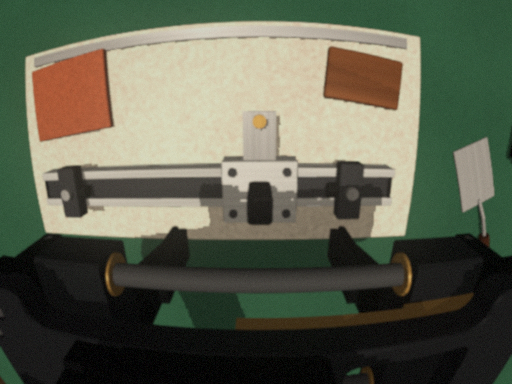

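The post is at about (260,203) and the plate screws are at (232,172), (287,172), (233,213) and (287,213). The post sits centred between the fingers.

```bash
python3 - <<'E'
from h import *
import pickle;s=pickle.load(open("s2.pkl","rb"))
q=[plane("wrist",u,v,.062,s) for u,v in[(232,172),(287,172),(233,213),(287,213)]]
print(np.round(q,4),np.mean(q,0)); print(np.linalg.norm(q[0]-q[1]),np.linalg.norm(q[0]-q[2]))
for n,u,v in(("L",66,194),("R",352,193)):print(n,plane("wrist",u,v,.064,s))
E
```

```text
[[ 0.5354 -0.1007  0.062 ]
 [ 0.5308 -0.1507  0.062 ]
 [ 0.4956 -0.097   0.062 ]
 [ 0.4909 -0.1482  0.062 ]] [ 0.51317496 -0.12414281  0.062     ]
0.05019443654564406 0.03991427013607752
L [0.53170779 0.0832296  0.064     ]
R [ 0.50574185 -0.21177872  0.064     ]
```

```bash
python3 -m inch '[{"hand":0,"slide":[0.05,-0.25,-2.5],"yaw":0},{"hand":0,"slide":[0.05,-0.25,-5],"yaw":0},{"hand":0,"slide":[0.05,-0.25,-7.5],"yaw":0},{"hand":0,"slide":[0.05,-0.25,-9],"yaw":0},{"hand":0,"slide":[0.05,-0.25,-9],"yaw":0},{"hand":0,"slide":[0.05,-0.25,-9],"yaw":0}]'
python3 -m inch '[{"hand":1,"slide":[0,0,0],"yaw":0},{"hand":1,"slide":[0,0,0],"yaw":0},{"hand":1,"slide":[0,0,0],"yaw":0},{"hand":1,"slide":[0,0,0],"yaw":0},{"hand":1,"slide":[0,0,0],"yaw":0},{"hand":1,"slide":[0,0,0],"yaw":0},{"hand":1,"slide":[0,0,0],"yaw":0},{"hand":1,"slide":[0,0,0],"yaw":0}]'
```

```text
time_s: 3.08
tcp_pos: [0.514, -0.1243, 0.1432]
ee_rot: [[0.996, -0.091, 0.002], [-0.091, -0.996, -0.0], [0.002, -0.0, -1.0]]
wrist_force: [0.7, 0.6, -0.1]
gripper_width: 0.998
time_s: 4.08
tcp_pos: [0.5133, -0.1243, 0.1422]
ee_rot: [[0.996, -0.091, 0.0], [-0.091, -0.996, 0.0], [0.0, -0.0, -1.0]]
wrist_force: [-0.3, 0.5, -0.4]
gripper_width: 0.226
```

Gripped at about 19.7 mm. Next is the left stroke, in 7.5 mm calls at 20 mm/s, stopping well short of the left stop.

```bash
(
python3 -m inch '[{"hand":1,"slide":[0.023,0.249,0],"yaw":0},{"hand":1,"slide":[0.046,0.498,0],"yaw":0},{"hand":1,"slide":[0.069,0.747,0],"yaw":0}]'
python3 -m inch '[{"hand":1,"slide":[0.023,0.249,0],"yaw":0},{"hand":1,"slide":[0.046,0.498,0],"yaw":0},{"hand":1,"slide":[0.069,0.747,0],"yaw":0}]'
python3 -m inch '[{"hand":1,"slide":[0.023,0.249,0],"yaw":0},{"hand":1,"slide":[0.046,0.498,0],"yaw":0},{"hand":1,"slide":[0.069,0.747,0],"yaw":0}]'
python3 -m inch '[{"hand":1,"slide":[0.023,0.249,0],"yaw":0},{"hand":1,"slide":[0.046,0.498,0],"yaw":0},{"hand":1,"slide":[0.069,0.747,0],"yaw":0}]'
) | grep -E 'time|tcp|force|width'
```

```text
time_s: 4.45
tcp_pos: [0.5139, -0.1169, 0.1422]
wrist_force: [0.2, -1.3, 0.7]
gripper_width: 0.225
time_s: 4.82
tcp_pos: [0.5146, -0.1094, 0.1422]
wrist_force: [-0.1, -3.1, -0.0]
gripper_width: 0.229
time_s: 5.2
tcp_pos: [0.5152, -0.1019, 0.1422]
wrist_force: [0.8, -1.6, -1.6]
gripper_width: 0.229
time_s: 5.58
tcp_pos: [0.5158, -0.0955, 0.1422]
wrist_force: [0.3, -7.6, -1.8]
gripper_width: 0.233
```

```bash
(
python3 -m inch '[{"hand":1,"slide":[0.023,0.249,0],"yaw":0},{"hand":1,"slide":[0.046,0.498,0],"yaw":0}]'
python3 -m inch '[{"hand":1,"slide":[0.023,0.249,0],"yaw":0},{"hand":1,"slide":[0.046,0.498,0],"yaw":0}]'
python3 -m inch '[{"hand":1,"slide":[0.023,0.249,0],"yaw":0},{"hand":1,"slide":[0.046,0.498,0],"yaw":0}]'
python3 -m inch '[{"hand":1,"slide":[0.023,0.249,0],"yaw":0},{"hand":1,"slide":[0.046,0.498,0],"yaw":0}]'
python3 -m inch '[{"hand":1,"slide":[0.023,0.249,0],"yaw":0},{"hand":1,"slide":[0.046,0.498,0],"yaw":0}]'
python3 -m inch '[{"hand":1,"slide":[0.023,0.249,0],"yaw":0},{"hand":1,"slide":[0.046,0.498,0],"yaw":0}]'
python3 -m inch '[{"hand":1,"slide":[0.023,0.249,0],"yaw":0},{"hand":1,"slide":[0.046,0.498,0],"yaw":0}]'
python3 -m inch '[{"hand":1,"slide":[0.023,0.249,0],"yaw":0},{"hand":1,"slide":[0.046,0.498,0],"yaw":0}]'
) | grep -E 'tcp|force|width'
```

```text
tcp_pos: [0.5162, -0.0907, 0.1422]
wrist_force: [-0.7, -6.1, -1.4]
gripper_width: 0.226
tcp_pos: [0.5167, -0.0853, 0.1423]
wrist_force: [-0.0, -4.5, -0.6]
gripper_width: 0.23
tcp_pos: [0.5172, -0.0802, 0.1423]
wrist_force: [-1.0, -4.7, -0.5]
gripper_width: 0.229
tcp_pos: [0.5176, -0.0751, 0.1422]
wrist_force: [-0.1, -5.8, 0.0]
gripper_width: 0.224
tcp_pos: [0.5181, -0.0693, 0.1422]
wrist_force: [-1.3, -1.7, 0.4]
gripper_width: 0.228
tcp_pos: [0.5185, -0.0644, 0.1422]
wrist_force: [-1.7, -1.3, 0.6]
gripper_width: 0.227
tcp_pos: [0.519, -0.0596, 0.1422]
wrist_force: [-3.1, -0.8, 0.9]
gripper_width: 0.227
tcp_pos: [0.5194, -0.0546, 0.1422]
wrist_force: [-2.8, -1.9, 1.1]
gripper_width: 0.229
```

Drag felt between about y = -0.098 and -0.072, with a small side force building in x, so I'll ease x slightly. Carrying on towards the left stop; contact is expected near y ≈ +0.022.

```bash
(
python3 -m inch '[{"hand":1,"slide":[0.0,0.249,0],"yaw":0},{"hand":1,"slide":[0.02,0.498,0],"yaw":0},{"hand":1,"slide":[0.04,0.747,0],"yaw":0}]'
python3 -m inch '[{"hand":1,"slide":[0.022,0.249,0],"yaw":0},{"hand":1,"slide":[0.044,0.498,0],"yaw":0},{"hand":1,"slide":[0.066,0.747,0],"yaw":0}]'
python3 -m inch '[{"hand":1,"slide":[0.022,0.249,0],"yaw":0},{"hand":1,"slide":[0.044,0.498,0],"yaw":0},{"hand":1,"slide":[0.066,0.747,0],"yaw":0}]'
python3 -m inch '[{"hand":1,"slide":[0.022,0.249,0],"yaw":0},{"hand":1,"slide":[0.044,0.498,0],"yaw":0},{"hand":1,"slide":[0.066,0.747,0],"yaw":0}]'
python3 -m inch '[{"hand":1,"slide":[0.022,0.249,0],"yaw":0},{"hand":1,"slide":[0.044,0.498,0],"yaw":0},{"hand":1,"slide":[0.066,0.747,0],"yaw":0}]'
python3 -m inch '[{"hand":1,"slide":[0.022,0.249,0],"yaw":0},{"hand":1,"slide":[0.044,0.498,0],"yaw":0},{"hand":1,"slide":[0.066,0.747,0],"yaw":0}]'
python3 -m inch '[{"hand":1,"slide":[0.022,0.249,0],"yaw":0},{"hand":1,"slide":[0.044,0.498,0],"yaw":0},{"hand":1,"slide":[0.066,0.747,0],"yaw":0}]'
python3 -m inch '[{"hand":1,"slide":[0.022,0.249,0],"yaw":0},{"hand":1,"slide":[0.044,0.498,0],"yaw":0},{"hand":1,"slide":[0.066,0.747,0],"yaw":0}]'
python3 -m inch '[{"hand":1,"slide":[0.022,0.249,0],"yaw":0},{"hand":1,"slide":[0.044,0.498,0],"yaw":0},{"hand":1,"slide":[0.044,0.498,0],"yaw":0}]'
) | grep -E 'tcp|force|time'
```

```text
time_s: 7.95
tcp_pos: [0.52, -0.0471, 0.1422]
wrist_force: [-2.6, -1.1, 0.2]
time_s: 8.32
tcp_pos: [0.5207, -0.0396, 0.1422]
wrist_force: [-3.5, -1.3, 0.8]
time_s: 8.7
tcp_pos: [0.5213, -0.0322, 0.1422]
wrist_force: [-2.5, -1.2, 1.2]
time_s: 9.07
tcp_pos: [0.522, -0.0247, 0.1422]
wrist_force: [-4.1, -1.2, 1.1]
time_s: 9.45
tcp_pos: [0.5226, -0.0172, 0.1422]
wrist_force: [-3.4, -1.3, 0.9]
time_s: 9.82
tcp_pos: [0.5233, -0.0098, 0.1422]
wrist_force: [-4.2, -1.7, 1.8]
time_s: 10.2
tcp_pos: [0.5239, -0.0023, 0.1422]
wrist_force: [-5.4, 0.2, 1.5]
time_s: 10.58
tcp_pos: [0.5246, 0.0052, 0.1422]
wrist_force: [-4.4, -1.2, 1.7]
time_s: 10.95
tcp_pos: [0.5251, 0.0104, 0.1422]
wrist_force: [-6.0, -0.1, 2.1]
```

```bash
(
python3 -m inch '[{"hand":1,"slide":[-0.03,0.13,0],"yaw":0},{"hand":1,"slide":[-0.05,0.26,0],"yaw":0},{"hand":1,"slide":[-0.04,0.4,0],"yaw":0}]'
python3 -m inch '[{"hand":1,"slide":[0.01,0.13,0],"yaw":0},{"hand":1,"slide":[0.02,0.26,0],"yaw":0}]'
python3 -m inch '[{"hand":1,"slide":[0.01,0.13,0],"yaw":0},{"hand":1,"slide":[0.02,0.26,0],"yaw":0}]'
python3 -m inch '[{"hand":1,"slide":[0.01,0.13,0],"yaw":0}]'
python3 -m inch '[{"hand":1,"slide":[0.01,0.13,0],"yaw":0}]'
) | grep -E 'tcp|force|time'
```

```text
time_s: 11.32
tcp_pos: [0.5252, 0.0142, 0.1422]
wrist_force: [-1.6, -1.4, -1.1]
time_s: 11.58
tcp_pos: [0.5255, 0.0168, 0.1422]
wrist_force: [-0.1, -0.9, -3.3]
time_s: 11.82
tcp_pos: [0.5256, 0.0194, 0.1422]
wrist_force: [1.5, -2.6, -3.5]
time_s: 11.95
tcp_pos: [0.5258, 0.0207, 0.1422]
wrist_force: [1.3, -1.3, -3.8]
time_s: 12.08
tcp_pos: [0.5259, 0.022, 0.1423]
wrist_force: [1.3, -2.1, -5.4]
```

```bash
(
python3 -m inch '[{"hand":1,"slide":[0.02,0.1,0],"yaw":0}]'
python3 -m inch '[{"hand":1,"slide":[0.02,0.1,0],"yaw":0}]'
python3 -m inch '[{"hand":1,"slide":[0.01,0.1,0],"yaw":0}]'
) | grep -E 'tcp|force|time'
```

```text
time_s: 12.2
tcp_pos: [0.526, 0.023, 0.1422]
wrist_force: [2.4, -2.3, -6.2]
time_s: 12.32
tcp_pos: [0.5261, 0.024, 0.1423]
wrist_force: [2.8, -1.4, -6.3]
time_s: 12.45
tcp_pos: [0.5261, 0.0249, 0.1423]
wrist_force: [2.5, -1.9, -5.4]
```

```bash
(
python3 -m inch '[{"hand":1,"slide":[0.0,0.1,0],"yaw":0}]'
python3 -m inch '[{"hand":1,"slide":[0.01,0.1,0],"yaw":0}]'
) | grep -E 'tcp|force|time'
```

```text
time_s: 12.58
tcp_pos: [0.5262, 0.026, 0.1423]
wrist_force: [3.4, -1.5, -5.8]
time_s: 12.7
tcp_pos: [0.5263, 0.0269, 0.1423]
wrist_force: [3.8, -1.9, -7.0]
```

```bash
python3 -c "
from h import *
print(sense()['wrist_force'],sense()['gripper_width']);im=capture('top')[170:220,205:350];a=cv2.resize(im,None,fx=5.5,fy=5.5,interpolation=cv2.INTER_CUBIC)
b=cv2.resize(capture('wrist'),None,fx=.8,fy=.8)
c=cv2.resize(capture('scene')[170:250,140:330],None,fx=3,fy=3);w=np.zeros((a.shape[0]+307,800,3),np.uint8);w[:a.shape[0],:a.shape[1]]=a;w[a.shape[0]:,:410]=b;w[a.shape[0]:a.shape[0]+240,410:800]=c[:,:390]
cv2.imwrite('pics/l1.png',w)"
```

```text
[ 3.83161645 -1.92452033 -6.98307062] 0.23531808935621978
```

View pics/l1.png

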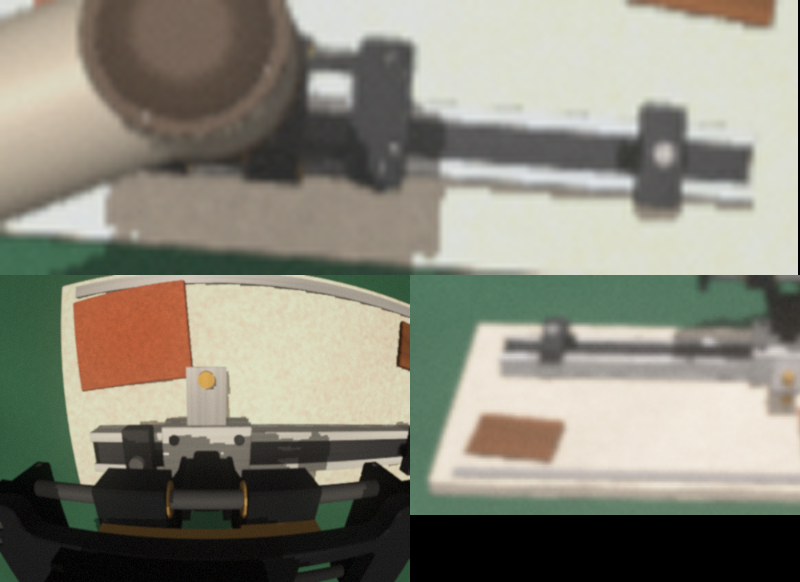

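```bash
python3 -c "
from h import *
s=sense();print(s['wrist_force'],s['moment'],s['tcp_pos'])
im=capture('wrist');cv2.imwrite('pics/w3raw.png',im);cv2.imwrite('pics/w3.png',cv2.resize(im[170:250,100:330],None,fx=3.4,fy=3.4,interpolation=cv2.INTER_CUBIC))"
```

```text
[ 4.82875849 -2.54391998 -7.67928506] [-0.63776827 -1.18047132  0.13005018] [0.52631495 0.02692115 0.14228926]
```

View pics/w3.png

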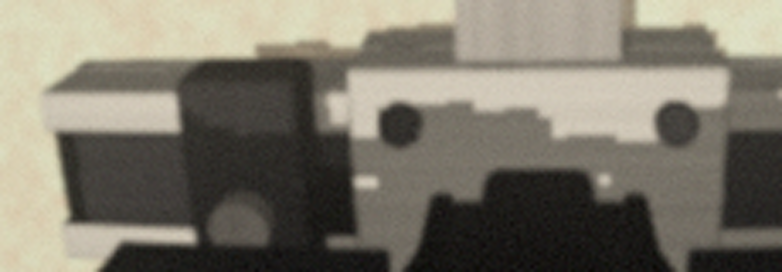

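The crop shows the stop's top edge at x≈305, the plate edge at x≈350–355 and the screws at (400,125) and (678,125). I'll work out the remaining gap.

```bash
python3 - <<'E'
from h import *
s=sense()
f=lambda x,y,z=.062:plane("wrist",100+(x+.5)/3.4-.5,170+(y+.5)/3.4-.5,z,s)
u=np.array([.0895,.996,0])
for n,x,y,z in(("stop edge",303,100,.062),("stop far L",181,100,.062),("plate edge",349,100,.062),("scrL",400,125,.062),("scrR",678,125,.062),("plateR",730,100,.062)):
    p=f(x,y,z);print(n,p.round(4),(p-s['tcp_pos'])@u)
E
```

```text
stop edge [0.5543 0.0664 0.062 ] 0.041800747344590286
stop far L [0.5564 0.0903 0.062 ] 0.06584071768667557
plate edge [0.5535 0.0577 0.062 ] 0.03312947225326801
scrL [0.5479 0.049  0.062 ] 0.023909851143537594
scrR [ 0.5432 -0.0017  0.062 ] -0.02693361786414071
plateR [ 0.5471 -0.0115  0.062 ] -0.03637005640480919
```

```bash
(
python3 -m inch '[{"hand":1,"slide":[-0.02,0.06,0.0],"yaw":0}]'
python3 -m inch '[{"hand":1,"slide":[-0.01,0.06,0],"yaw":0}]'
python3 -m inch '[{"hand":1,"slide":[0,0.06,0],"yaw":0}]'
) | grep -E 'tcp|force|time|width'; python3 -c "
from station import *
print(sense()['moment'],sense()['effort'])"
```

```text
time_s: 13.02
tcp_pos: [0.5263, 0.0272, 0.1423]
wrist_force: [5.6, -4.9, -8.6]
gripper_width: 0.231
time_s: 13.15
tcp_pos: [0.5263, 0.0275, 0.1423]
wrist_force: [6.3, -7.0, -9.0]
gripper_width: 0.231
time_s: 13.28
tcp_pos: [0.5263, 0.0278, 0.1423]
wrist_force: [6.5, -7.4, -8.5]
gripper_width: 0.227
[-2.15341416 -1.97834981  0.14668488] [  4.0137282  -38.3961904   14.40137386   1.6833299   -0.95544778
  -0.11648892]
```

Contact is clear: Fy rises to about -7 N with TCP y at 0.028. I'll press a little more, easing the side forces.

```bash
(
python3 -m inch '[{"hand":1,"slide":[0.04,0.06,-0.03],"yaw":0}]'
python3 -m inch '[{"hand":1,"slide":[0.01,0.03,-0.02],"yaw":0},{"hand":1,"slide":[0.01,0.03,-0.02],"yaw":0}]'
) | grep -E 'tcp|force|time|width'
```

```text
time_s: 13.4
tcp_pos: [0.5264, 0.0281, 0.1423]
wrist_force: [4.3, -8.1, -3.0]
gripper_width: 0.227
time_s: 13.65
tcp_pos: [0.5264, 0.0282, 0.1422]
wrist_force: [4.5, -9.2, -5.7]
gripper_width: 0.23
```

Pressed at about 9 N (roughly 1.3 mm). Now the right stroke.

```bash
(
python3 -m inch '[{"hand":1,"slide":[-0.023,-0.249,0],"yaw":0},{"hand":1,"slide":[-0.045,-0.498,0],"yaw":0},{"hand":1,"slide":[-0.067,-0.747,0],"yaw":0},{"hand":1,"slide":[-0.09,-0.996,0],"yaw":0}]'
python3 -m inch '[{"hand":1,"slide":[-0.023,-0.249,0],"yaw":0},{"hand":1,"slide":[-0.045,-0.498,0],"yaw":0},{"hand":1,"slide":[-0.067,-0.747,0],"yaw":0},{"hand":1,"slide":[-0.09,-0.996,0],"yaw":0}]'
python3 -m inch '[{"hand":1,"slide":[-0.023,-0.249,0],"yaw":0},{"hand":1,"slide":[-0.045,-0.498,0],"yaw":0},{"hand":1,"slide":[-0.067,-0.747,0],"yaw":0}]'
python3 -m inch '[{"hand":1,"slide":[-0.023,-0.249,0],"yaw":0},{"hand":1,"slide":[-0.045,-0.498,0],"yaw":0},{"hand":1,"slide":[-0.067,-0.747,0],"yaw":0}]'
python3 -m inch '[{"hand":1,"slide":[-0.023,-0.249,0],"yaw":0},{"hand":1,"slide":[-0.045,-0.498,0],"yaw":0},{"hand":1,"slide":[-0.067,-0.747,0],"yaw":0}]'
python3 -m inch '[{"hand":1,"slide":[-0.023,-0.249,0],"yaw":0},{"hand":1,"slide":[-0.045,-0.498,0],"yaw":0},{"hand":1,"slide":[-0.067,-0.747,0],"yaw":0}]'
python3 -m inch '[{"hand":1,"slide":[-0.023,-0.249,0],"yaw":0},{"hand":1,"slide":[-0.045,-0.498,0],"yaw":0},{"hand":1,"slide":[-0.067,-0.747,0],"yaw":0}]'
python3 -m inch '[{"hand":1,"slide":[-0.023,-0.249,0],"yaw":0},{"hand":1,"slide":[-0.045,-0.498,0],"yaw":0},{"hand":1,"slide":[-0.067,-0.747,0],"yaw":0}]'
python3 -m inch '[{"hand":1,"slide":[-0.023,-0.249,0],"yaw":0},{"hand":1,"slide":[-0.045,-0.498,0],"yaw":0},{"hand":1,"slide":[-0.067,-0.747,0],"yaw":0}]'
python3 -m inch '[{"hand":1,"slide":[-0.023,-0.249,0],"yaw":0},{"hand":1,"slide":[-0.045,-0.498,0],"yaw":0},{"hand":1,"slide":[-0.067,-0.747,0],"yaw":0}]'
python3 -m inch '[{"hand":1,"slide":[-0.023,-0.249,0],"yaw":0},{"hand":1,"slide":[-0.045,-0.498,0],"yaw":0},{"hand":1,"slide":[-0.067,-0.747,0],"yaw":0}]'
) | grep -E 'tcp|force|time'
```

```text
time_s: 14.15
tcp_pos: [0.5257, 0.0199, 0.1422]
wrist_force: [2.4, 1.6, -0.9]
time_s: 14.65
tcp_pos: [0.5248, 0.0095, 0.1422]
wrist_force: [2.2, 1.9, 1.0]
time_s: 15.02
tcp_pos: [0.5241, 0.002, 0.1422]
wrist_force: [2.9, 1.2, 4.5]
time_s: 15.4
tcp_pos: [0.5235, -0.0054, 0.1422]
wrist_force: [2.8, 1.6, 5.9]
time_s: 15.78
tcp_pos: [0.5228, -0.0129, 0.1421]
wrist_force: [3.0, 0.6, 5.3]
time_s: 16.15
tcp_pos: [0.5222, -0.0204, 0.1422]
wrist_force: [2.5, 2.0, 5.2]
time_s: 16.52
tcp_pos: [0.5215, -0.0278, 0.1422]
wrist_force: [3.3, 1.3, 5.0]
time_s: 16.9
tcp_pos: [0.5208, -0.0353, 0.1422]
wrist_force: [4.1, 1.3, 5.3]
time_s: 17.27
tcp_pos: [0.5202, -0.0428, 0.1422]
wrist_force: [3.4, 1.5, 5.5]
time_s: 17.65
tcp_pos: [0.5195, -0.0503, 0.1422]
wrist_force: [2.8, 1.7, 4.9]
time_s: 18.02
tcp_pos: [0.5189, -0.0577, 0.1422]
wrist_force: [4.1, 1.8, 4.9]
```

```bash
(
python3 -m inch '[{"hand":1,"slide":[-0.01,-0.125,0],"yaw":0},{"hand":1,"slide":[-0.02,-0.25,0],"yaw":0}]'
python3 -m inch '[{"hand":1,"slide":[-0.01,-0.125,0],"yaw":0},{"hand":1,"slide":[-0.02,-0.25,0],"yaw":0}]'
python3 -m inch '[{"hand":1,"slide":[-0.01,-0.125,0],"yaw":0},{"hand":1,"slide":[-0.02,-0.25,0],"yaw":0}]'
python3 -m inch '[{"hand":1,"slide":[-0.01,-0.125,0],"yaw":0},{"hand":1,"slide":[-0.02,-0.25,0],"yaw":0}]'
python3 -m inch '[{"hand":1,"slide":[-0.01,-0.125,0],"yaw":0},{"hand":1,"slide":[-0.022,-0.25,0],"yaw":0}]'
python3 -m inch '[{"hand":1,"slide":[-0.01,-0.125,0],"yaw":0},{"hand":1,"slide":[-0.022,-0.25,0],"yaw":0}]'
python3 -m inch '[{"hand":1,"slide":[-0.01,-0.125,0],"yaw":0},{"hand":1,"slide":[-0.022,-0.25,0],"yaw":0}]'
python3 -m inch '[{"hand":1,"slide":[-0.01,-0.125,0],"yaw":0},{"hand":1,"slide":[-0.022,-0.25,0],"yaw":0}]'
python3 -m inch '[{"hand":1,"slide":[-0.01,-0.125,0],"yaw":0},{"hand":1,"slide":[-0.022,-0.25,0],"yaw":0}]'
python3 -m inch '[{"hand":1,"slide":[-0.01,-0.125,0],"yaw":0},{"hand":1,"slide":[-0.022,-0.25,0],"yaw":0}]'
python3 -m inch '[{"hand":1,"slide":[-0.01,-0.125,0],"yaw":0},{"hand":1,"slide":[-0.022,-0.25,0],"yaw":0}]'
python3 -m inch '[{"hand":1,"slide":[-0.01,-0.125,0],"yaw":0},{"hand":1,"slide":[-0.022,-0.25,0],"yaw":0}]'
python3 -m inch '[{"hand":1,"slide":[-0.01,-0.125,0],"yaw":0},{"hand":1,"slide":[-0.022,-0.25,0],"yaw":0}]'
python3 -m inch '[{"hand":1,"slide":[-0.01,-0.125,0],"yaw":0},{"hand":1,"slide":[-0.022,-0.25,0],"yaw":0}]'
python3 -m inch '[{"hand":1,"slide":[-0.01,-0.125,0],"yaw":0},{"hand":1,"slide":[-0.022,-0.25,0],"yaw":0}]'
python3 -m inch '[{"hand":1,"slide":[-0.01,-0.125,0],"yaw":0},{"hand":1,"slide":[-0.022,-0.25,0],"yaw":0}]'
python3 -m inch '[{"hand":1,"slide":[-0.01,-0.125,0],"yaw":0},{"hand":1,"slide":[-0.022,-0.25,0],"yaw":0}]'
python3 -m inch '[{"hand":1,"slide":[-0.01,-0.125,0],"yaw":0},{"hand":1,"slide":[-0.022,-0.25,0],"yaw":0}]'
) | grep -E 'tcp|force'
```

```text
tcp_pos: [0.5187, -0.0602, 0.1422]
wrist_force: [3.8, 0.9, 5.0]
tcp_pos: [0.5185, -0.0627, 0.1422]
wrist_force: [3.5, 0.8, 5.5]
tcp_pos: [0.5183, -0.0652, 0.1422]
wrist_force: [3.6, 1.5, 4.8]
tcp_pos: [0.518, -0.0677, 0.1422]
wrist_force: [4.2, 1.2, 4.8]
tcp_pos: [0.5178, -0.0702, 0.1422]
wrist_force: [3.5, 2.4, 5.5]
tcp_pos: [0.5176, -0.0727, 0.1422]
wrist_force: [3.5, 2.1, 5.1]
tcp_pos: [0.5175, -0.0745, 0.1422]
wrist_force: [2.7, 6.8, 6.7]
tcp_pos: [0.5173, -0.0761, 0.1422]
wrist_force: [1.6, 12.8, 6.3]
tcp_pos: [0.5171, -0.0788, 0.1422]
wrist_force: [2.6, 9.9, 6.9]
tcp_pos: [0.5168, -0.0816, 0.1422]
wrist_force: [3.8, 4.1, 5.5]
tcp_pos: [0.5166, -0.0842, 0.1422]
wrist_force: [3.3, 6.0, 7.3]
tcp_pos: [0.5163, -0.087, 0.1422]
wrist_force: [2.9, 4.4, 5.4]
tcp_pos: [0.5161, -0.0898, 0.1422]
wrist_force: [3.0, 3.1, 6.3]
tcp_pos: [0.5159, -0.0923, 0.1422]
wrist_force: [2.8, 2.7, 5.2]
tcp_pos: [0.5157, -0.0949, 0.1422]
wrist_force: [4.1, 3.0, 6.6]
tcp_pos: [0.5154, -0.0978, 0.1422]
wrist_force: [2.9, 0.7, 5.7]
tcp_pos: [0.5152, -0.1002, 0.1422]
wrist_force: [4.0, 1.2, 5.2]
tcp_pos: [0.515, -0.1026, 0.1422]
wrist_force: [3.7, 0.8, 4.6]
```

The crust window is clear from both passes: y ≈ -0.098 to -0.0735, which is 24.5 mm wide as expected, with its centre near -0.0855. On to the right stop; contact is expected near y ≈ -0.154.

```bash
(
python3 -m inch '[{"hand":1,"slide":[-0.023,-0.249,0],"yaw":0},{"hand":1,"slide":[-0.045,-0.498,0],"yaw":0},{"hand":1,"slide":[-0.067,-0.747,0],"yaw":0},{"hand":1,"slide":[-0.09,-0.996,0],"yaw":0}]'
python3 -m inch '[{"hand":1,"slide":[-0.023,-0.249,0],"yaw":0},{"hand":1,"slide":[-0.045,-0.498,0],"yaw":0},{"hand":1,"slide":[-0.067,-0.747,0],"yaw":0},{"hand":1,"slide":[-0.09,-0.996,0],"yaw":0}]'
python3 -m inch '[{"hand":1,"slide":[-0.023,-0.249,0],"yaw":0},{"hand":1,"slide":[-0.045,-0.498,0],"yaw":0},{"hand":1,"slide":[-0.067,-0.747,0],"yaw":0},{"hand":1,"slide":[-0.09,-0.996,0],"yaw":0}]'
python3 -m inch '[{"hand":1,"slide":[-0.023,-0.249,0],"yaw":0},{"hand":1,"slide":[-0.045,-0.498,0],"yaw":0},{"hand":1,"slide":[-0.067,-0.747,0],"yaw":0},{"hand":1,"slide":[-0.09,-0.996,0],"yaw":0}]'
python3 -m inch '[{"hand":1,"slide":[-0.01,-0.125,0],"yaw":0},{"hand":1,"slide":[-0.022,-0.25,0],"yaw":0}]'
python3 -m inch '[{"hand":1,"slide":[-0.01,-0.125,0],"yaw":0},{"hand":1,"slide":[-0.022,-0.25,0],"yaw":0}]'
) | grep -E 'tcp|force|time'
```

```text
time_s: 23.02
tcp_pos: [0.5141, -0.1127, 0.1422]
wrist_force: [3.9, 0.6, 5.8]
time_s: 23.52
tcp_pos: [0.5132, -0.1226, 0.1422]
wrist_force: [3.7, 1.9, 5.0]
time_s: 24.02
tcp_pos: [0.5124, -0.1326, 0.1422]
wrist_force: [3.8, 1.3, 5.9]
time_s: 24.52
tcp_pos: [0.5115, -0.1425, 0.1422]
wrist_force: [4.8, 1.7, 5.1]
time_s: 24.78
tcp_pos: [0.5113, -0.145, 0.1422]
wrist_force: [4.0, 0.8, 5.0]
time_s: 25.02
tcp_pos: [0.5111, -0.1475, 0.1422]
wrist_force: [3.9, 0.8, 5.6]
```

```bash
(
python3 -m inch '[{"hand":1,"slide":[-0.01,-0.12,0],"yaw":0},{"hand":1,"slide":[-0.02,-0.24,0],"yaw":0}]'
python3 -m inch '[{"hand":1,"slide":[-0.01,-0.1,0],"yaw":0}]'
python3 -m inch '[{"hand":1,"slide":[-0.01,-0.1,0],"yaw":0}]'
python3 -m inch '[{"hand":1,"slide":[-0.01,-0.1,0],"yaw":0}]'
python3 -m inch '[{"hand":1,"slide":[-0.01,-0.1,0],"yaw":0}]'
python3 -m inch '[{"hand":1,"slide":[-0.01,-0.1,0],"yaw":0}]'
) | grep -E 'tcp|force|time'
```

```text
time_s: 25.28
tcp_pos: [0.5109, -0.1499, 0.1422]
wrist_force: [3.5, 1.7, 4.9]
time_s: 25.4
tcp_pos: [0.5108, -0.1509, 0.1422]
wrist_force: [3.8, 0.9, 5.4]
time_s: 25.52
tcp_pos: [0.5107, -0.1519, 0.1422]
wrist_force: [4.3, 1.1, 6.0]
time_s: 25.65
tcp_pos: [0.5106, -0.1529, 0.1422]
wrist_force: [4.5, 1.6, 5.2]
time_s: 25.78
tcp_pos: [0.5105, -0.1535, 0.1422]
wrist_force: [3.9, 5.8, 5.8]
time_s: 25.9
tcp_pos: [0.5105, -0.1541, 0.1422]
wrist_force: [3.7, 7.5, 6.7]
```

Contact at about -0.1528. A touch more pressing, then back left.

```bash
(
python3 -m inch '[{"hand":1,"slide":[0,-0.05,0],"yaw":0},{"hand":1,"slide":[0,-0.05,0],"yaw":0}]'
python3 -m inch '[{"hand":1,"slide":[0.022,0.249,0],"yaw":0},{"hand":1,"slide":[0.045,0.498,0],"yaw":0},{"hand":1,"slide":[0.067,0.747,0],"yaw":0},{"hand":1,"slide":[0.09,0.996,0],"yaw":0},{"hand":1,"slide":[0.11,1.245,0],"yaw":0},{"hand":1,"slide":[0.135,1.5,0],"yaw":0},{"hand":1,"slide":[0.157,1.75,0],"yaw":0},{"hand":1,"slide":[0.18,2.0,0],"yaw":0}]'
python3 -m inch '[{"hand":1,"slide":[0.022,0.249,0],"yaw":0},{"hand":1,"slide":[0.045,0.498,0],"yaw":0},{"hand":1,"slide":[0.067,0.747,0],"yaw":0},{"hand":1,"slide":[0.09,0.996,0],"yaw":0},{"hand":1,"slide":[0.11,1.245,0],"yaw":0},{"hand":1,"slide":[0.135,1.5,0],"yaw":0},{"hand":1,"slide":[0.157,1.75,0],"yaw":0},{"hand":1,"slide":[0.18,2.0,0],"yaw":0}]'
python3 -m inch '[{"hand":1,"slide":[0.022,0.249,0],"yaw":0},{"hand":1,"slide":[0.045,0.498,0],"yaw":0},{"hand":1,"slide":[0.067,0.747,0],"yaw":0},{"hand":1,"slide":[0.09,0.996,0],"yaw":0}]'
) | grep -E 'tcp|force|time'
```

```text
time_s: 26.15
tcp_pos: [0.5105, -0.1543, 0.1422]
wrist_force: [3.0, 6.6, 5.3]
time_s: 27.15
tcp_pos: [0.5121, -0.1358, 0.1422]
wrist_force: [5.3, -2.2, 5.4]
time_s: 28.15
tcp_pos: [0.5138, -0.1158, 0.1422]
wrist_force: [4.5, -1.6, 5.9]
time_s: 28.65
tcp_pos: [0.5147, -0.1058, 0.1422]
wrist_force: [4.1, -1.7, 4.9]
```

```bash
(
python3 -m inch '[{"hand":1,"slide":[0.01,0.12,0],"yaw":0},{"hand":1,"slide":[0.022,0.25,0],"yaw":0}]'
python3 -m inch '[{"hand":1,"slide":[0.01,0.12,0],"yaw":0},{"hand":1,"slide":[0.022,0.25,0],"yaw":0}]'
python3 -m inch '[{"hand":1,"slide":[0.01,0.12,0],"yaw":0}]'
python3 -m inch '[{"hand":1,"slide":[0.01,0.12,0],"yaw":0}]'
python3 -m inch '[{"hand":1,"slide":[0.01,0.12,0],"yaw":0}]'
python3 -m inch '[{"hand":1,"slide":[0.01,0.12,0],"yaw":0}]'
python3 -m inch '[{"hand":1,"slide":[0.01,0.12,0],"yaw":0}]'
python3 -m inch '[{"hand":1,"slide":[0.01,0.12,0],"yaw":0}]'
python3 -m inch '[{"hand":1,"slide":[0.01,0.12,0],"yaw":0},{"hand":1,"slide":[0.022,0.25,0],"yaw":0}]'
python3 -m inch '[{"hand":1,"slide":[0.01,0.12,0],"yaw":0},{"hand":1,"slide":[0.022,0.25,0],"yaw":0}]'
) | grep -E 'tcp|force|time'
```

```text
time_s: 28.9
tcp_pos: [0.5149, -0.1033, 0.1422]
wrist_force: [5.2, -1.8, 6.0]
time_s: 29.15
tcp_pos: [0.5152, -0.1009, 0.1422]
wrist_force: [4.9, -2.1, 5.3]
time_s: 29.28
tcp_pos: [0.5153, -0.0997, 0.1422]
wrist_force: [4.5, -2.0, 5.9]
time_s: 29.4
tcp_pos: [0.5153, -0.0985, 0.1421]
wrist_force: [4.7, -0.9, 5.1]
time_s: 29.52
tcp_pos: [0.5154, -0.0976, 0.1422]
wrist_force: [4.7, -4.9, 4.5]
time_s: 29.65
tcp_pos: [0.5155, -0.0968, 0.1422]
wrist_force: [5.2, -7.2, 4.9]
time_s: 29.78
tcp_pos: [0.5156, -0.0959, 0.1422]
wrist_force: [5.2, -7.6, 4.4]
time_s: 29.9
tcp_pos: [0.5156, -0.0952, 0.1422]
wrist_force: [5.4, -12.2, 3.9]
time_s: 30.15
tcp_pos: [0.5159, -0.0926, 0.1422]
wrist_force: [4.8, -5.3, 5.3]
time_s: 30.4
tcp_pos: [0.5161, -0.0896, 0.1422]
wrist_force: [4.7, -7.7, 4.5]
```

The entries are -0.0980 moving left and -0.0735 moving right, so the centre is at -0.0857. I'll move there, settle, and let go.

```bash
(
python3 -m inch '[{"hand":1,"slide":[0.01,0.13,0],"yaw":0},{"hand":1,"slide":[0.022,0.26,0],"yaw":0},{"hand":1,"slide":[0.034,0.38,0],"yaw":0},{"hand":1,"slide":[0.034,0.38,0],"yaw":0},{"hand":1,"slide":[0.034,0.38,0],"yaw":0}]'
) | grep -E 'tcp|force|time'
```

```text
time_s: 31.02
tcp_pos: [0.5165, -0.085, 0.1422]
wrist_force: [4.1, -1.2, 6.9]
```

```bash
(
python3 -m inch '[{"hand":0.8,"slide":[0,0,0],"yaw":0},{"hand":0.6,"slide":[0,0,0],"yaw":0},{"hand":0.4,"slide":[0,0,0],"yaw":0},{"hand":0.2,"slide":[0,0,0],"yaw":0},{"hand":0.1,"slide":[0,0,0],"yaw":0},{"hand":0,"slide":[0,0,0],"yaw":0},{"hand":0,"slide":[0,0,0],"yaw":0},{"hand":0,"slide":[0,0,0],"yaw":0}]'
python3 -m inch '[{"hand":0,"slide":[0,0,1],"yaw":0},{"hand":0,"slide":[0,0,3],"yaw":0},{"hand":0,"slide":[0,0,6],"yaw":0},{"hand":0,"slide":[0,0,9],"yaw":0},{"hand":0,"slide":[0,0,9],"yaw":0},{"hand":0,"slide":[0,0,9],"yaw":0}]'
) | grep -E 'tcp|force|time|width'
python3 - <<'E'
from h import *
s=sense();import pickle;pickle.dump(s,open("s3.pkl","wb"));im=capture("wrist");cv2.imwrite("pics/w4.png",im);cv2.imwrite("pics/t4.png",capture("top"))
E
```

```text
time_s: 32.02
tcp_pos: [0.516, -0.0844, 0.1418]
wrist_force: [0.2, 0.4, 0.3]
gripper_width: 0.938
time_s: 32.78
tcp_pos: [0.5155, -0.0844, 0.2316]
wrist_force: [-0.3, 0.0, -0.2]
gripper_width: 1.003
```

View pics/w4.png

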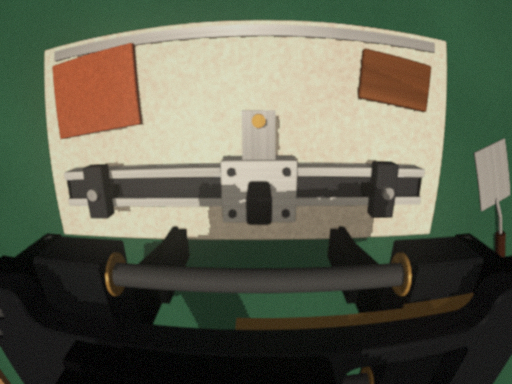

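The carriage stands between the stops, clear of the fingers, with screws at (231,172), (287,172), (232,213) and (286,213). Tile and rib are undisturbed.

```bash
python3 - <<'E'
from h import *
import pickle;s=pickle.load(open("s3.pkl","rb"))
print(np.mean([plane("wrist",u,v,.062,s) for u,v in[(231,172),(287,172),(232,213),(286,213)]],0), sense()['time_s'])
finish_job()
E
```

```text
[ 0.51614107 -0.08678596  0.062     ] 32.875
the job is handed in; nothing more can be done
```

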